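Release pipe nipples into a stock bin and hold the dispenser gate at the mark

ROBOT

A 6-joint arm with a two-finger parallel gripper is mounted at the origin on the work surface. World frame = base frame: x ahead of the robot, y to its left, z up, the work surface at z = 0. Lengths are in mm, angles in rad, forces in N, time in s.
With the tool pointing down it reaches from about 400 to 925 mm from the base axis. Payload 12.5 kg.
Tool frame: the origin (TCP) lies at the centre of the arm's flange, where the gripper is bolted on; the fingertips stand 190 mm ahead of it and the grasp point (between the pads) lies env.grip_point_offset ahead of it (env.grip_point_offset is the distance from the TCP to the grasp point, in mm); z points along the fingers, x is the direction in which the jaws open and shut, and the axes are right-handed (so a half turn about z gives the same grasp; the last joint's range is limited). The gripper opens to 95 mm and grips with 3 to 60 N. Pads are 20 mm wide; open, the fingers measure 119 mm over their backs; the gripper's body (75 mm by 180 mm) begins 59 mm behind the grasp point.
Start: joints at [1.065, 0.491, 1.559, -0, 1.092, -0.106], TCP at [243.248, 575.721, 404.761] pointing down, gripper open.
Joint ranges: [-3.1, 3.1], [-0.84, 2.19], [0.05, 2.79], [-1.13, 4.28], [0.06, 2.93], [-2.69, 2.69]. Speed limits (rad/s): [2.22, 2.22, 2.79, 3.14, 3.14, 3.14].

INTERFACE

Orientations are given as [roll, pitch, yaw] about the fixed x, y, z axes, in that order (R = Rz(yaw) Ry(pitch) Rx(roll)).
In Python, from cell import state, read_camera, camera_model, job_done, env gives the robot as it stands.
- The arm moves only by the tool arm_command, never from a script. Its argument "steps" is a list of rows, each a list of 6 numbers: the shift along the tool's x, y, z in cm, then the turn, a rotation vector about the tool's x, y, z in degrees. In form: [[dx, dy, dz, rx, ry, rz], ...]. A call has 1 to 12 rows; each row is the pose to reach, as a shift and turn from the pose commanded when the call began, along the tool's axes at that moment; what a row does not reach only later rows make up. A row lasts 1/12 s, in which the tool goes at most 41.7 mm and 7.16 degrees, less where a joint would pass 70% of its speed; a pose out of reach is approached as far as the arm can. A call with a gripper value outside its range is refused whole. "jaw" is the finger opening in cm, from 0 to 9.51, set as the call begins (left out, the last holds). The fingers move at their own pace and stop on an object; the grip force is fixed at half the most. Time passes only in rows, so rows that repeat a pose let the fingers close. It gives the time, the measured TCP pose, the force and the opening at its end, in the units of the state.
- state(): the state, without advancing time (a new reading comes with each control period).
- read_camera(name): name is "scene" or "top" or "wrist"; returns the picture (420x560x3 uint8, red, green, blue); there is no depth.
- camera_model(name): a dict with "K" (3x3 intrinsics, pixels), "xyz" and "rotation" of the camera in the world. Camera axes: x right, y up, looking along -z (the intrinsics and any distortion apply to the point x, -y, -z); pixel columns grow to the right and rows downward; lengths in mm; the calibration is good to about 2 mm. A picture is of the moment at which its call begins: read the wrist's pose just before it. camera_model takes no time and is no camera call; for the wrist camera it gives the pose at the moment of the call.
- job_done(): hands the job in, once; it reports no verdict.
The state is a dict: "t": time; "joints": joint angles; "qvel": joint speeds; "tau": joint torques, N m; "eef_pos": TCP position; "tcp_rot": TCP orientation; "ft_force": force on the tool from outside, world axes, zero at the start; "moment": the same for the moment, N m; "opening": opening from 0.0 (shut) to 1.0 (fully open).
Only numpy, scipy, OpenCV 4.12 (cv2) and the standard library are available. Lean on these libraries where they do the work, as an engineer would, in place of code of your own. Each camera call takes 0.05 s, during which the arm holds its last target. There are 200 camera calls.

TASK

Stand the blue bin on the yellow outline at the dispenser's outlet, low front under the chute and high back away from it, and let go of it. Then pull the dispenser's orange gate grip out against its spring until the black pointer is level with the red mark, so that all three pipe nipples roll down into the bin, and keep holding it there: the program finishes while the gripper still holds the gate at the mark. Leave the other things on the table where they are.

Things in the scene. Friction and masses are not known exactly. Their poses are not given: they have to be found in the camera images.
- dispenser: Fixed blue dispenser. Origin on the table under its upright magazine (104 mm along its x, 48 mm along y, 152 to 250 mm up, open top, clear ends). z up. The chute runs down towards its +y and ends 85 mm out, lip 63 mm up, 104 mm wide, side walls to 95 mm up. The gate pulls out towards its -y. Base plate 6 mm thick, x -65 to 65 mm, y -155 to 45 mm.
- dock (a point): Centre of the yellow outline painted on the table at the outlet, at table height, where the bin's origin belongs. It is 140 mm along the dispenser's +y. Axes as the dispenser's: a well placed bin has the same yaw as the dispenser.
- gate_grip (a point): Orange upright grip block on the outer end of the gate: 36 mm along x, 16 mm along y, 61 mm tall; axes as the dispenser's. Origin on its centre lines, 180 mm above the table, 27 mm below its top; 142 mm along the dispenser's -y when the gate is shut. A 30 mm wide strip, top 152 mm up, joins its foot to the gate. Moves with the gate.
- gate (a joint): Travel of the gate in m: 0 shut, grows as it is pulled along the dispenser's -y, stop at 0.085. A spring pulls it shut: about 3 N at 0, 9 N at 0.066. The nipples can drop from about 0.035 on.
- pointer (a point): Outer end of the black pointer arm (5 mm wide along y) on the gate, over the white scale bar beside the gate (on the dispenser's +x side), 157 mm up. Moves with the gate. Axes as the dispenser's.
- mark: Red clip on the white scale bar: 16 mm along x, 6 mm along y. Origin at its middle, 152 mm up. Axes as the dispenser's. It stands 48 to 66 mm along the dispenser's -y from the pointer's rest place (gate shut); the pointer is at the mark when both have the same y in the dispenser's axes.
- bin: Loose blue open bin, about 0.2 kg, 114 mm along x, 124 mm along y. Origin at the centre of its underside, z up. Floor 5 mm thick; low front (its own -y side) and sides 48 mm high and 4 mm thick; the high back wall, on its own +y side, is 10 mm thick and 85 mm high.
- bin_grip (a point): Point in the middle of the bin's high back wall where it is best pinched (across its 10 mm thickness, along the bin's y): 57 mm along the bin's +y, 66 mm above its underside, 19 mm below the wall's top. Axes as the bin's.
- nipple1: Black steel pipe nipple with grey threaded ends, 34 mm across and 80 mm long, about 0.19 kg; origin at its middle, its length along its x. At the start it lies in the magazine, lowest of three.
- nipple2: Black steel pipe nipple with grey threaded ends, 34 mm across and 80 mm long, about 0.19 kg; origin at its middle, its length along its x. At the start it lies in the magazine, middle of three.
- nipple3: Black steel pipe nipple with grey threaded ends, 34 mm across and 80 mm long, about 0.19 kg; origin at its middle, its length along its x. At the start it lies in the magazine, top of three.
- coupling: Bystander: black steel coupling, ring 52 mm across, 48 mm high. Origin under its centre.
- tall_nipple: Bystander: black pipe nipple standing on end, 48 mm across, 110 mm high. Origin under its centre.
- jar: Bystander: closed jar with a yellow cap, 68 mm across, 85 mm high. Origin under its centre.
- small_carton: Bystander: brown carton 110 x 90 x 65 mm. Origin under its centre.
- tape_roll: Bystander: tan roll of tape, 90 mm across, 45 mm high. Origin under its centre.
- wrench: Bystander: steel wrench lying flat, its length along its x.
There are look-alikes about, which are no part of the job. What is shaped like the bin but pink is not meant.

How it is judged:
By the outcome, as a careful person would: the job done as asked, in the order asked, and still so for the second after the job is handed in, while the arm keeps its last pose, push and grip.
It also fails if it takes over 56 s, if anything falls off the work surface, if the arm or the gripper's body presses on something with over 40 N, if the wrist force passes 120 N, or if a joint passes its speed limit or range.

## Working session

There is one attempt and no reset: what is moved stays moved. The work goes in short steps, Python scripts to look and compute and a tool call to move; the robot and the scene stay as the last step left them, time stands still between calls to the robot, and variables do not carry over. Pictures are saved under pics/ and viewed, about 8 in all and at most 12, crops included, and the job is handed in when it is done.

Besides the shell and the picture viewer there is one more tool, called after "Request:" by a JSON object that holds its "api" and its "payload". arm_command: Moves the arm, as the interface text tells. Its arguments: {"type":"object","properties":{"steps":{"type":"array"},"jaw":{"type":"number"}},"required":["steps"]}

```bash
mkdir -p pics; python3 - <<'E'
from cell import *
import cv2
s=state();print(s,env.grip_point_offset)
for n in("scene","top"):
    cv2.imwrite(f"pics/{n}0.png",read_camera(n)[:,:,::-1]);print(n,camera_model(n))
E
```

```text
{'t': 0.0, 'joints': array([ 1.06541949e+00,  4.91555807e-01,  1.55947500e+00,  1.67271547e-05,
        1.09169165e+00, -1.05602616e-01]), 'qvel': array([-0.00099962, -0.00033096,  0.00024454,  0.00172864, -0.00192074,
       -0.00071805]), 'tau': array([ 1.07545438e-03, -6.12640715e+01, -2.58184147e+01,  6.92968885e-02,
        4.81116876e-02, -1.19804708e-04]), 'eef_pos': array([243.21604809, 575.69079936, 404.15516038]), 'tcp_rot': array([-3.14145881e+00,  1.12194023e-03,  1.17101446e+00]), 'ft_force': array([-0.24148606, -0.6024042 , -0.16689413]), 'moment': array([-0.01665178, -0.02269876, -0.02171411]), 'opening': 0.9998202117761272} 171.3
scene {'K': array([[401.20558445,   0.        , 281.52669542],
       [  0.        , 401.20558445, 214.35476389],
       [  0.        ,   0.        ,   1.        ]]), 'xyz': array([1074.00513003,  103.61470986,  984.5859043 ]), 'rotation': array([0.58392984, 0.00703363, 1.70045791])}
top {'K': array([[465.69474092,   0.        , 277.2619659 ],
       [  0.        , 465.69474092, 210.95645465],
       [  0.        ,   0.        ,   1.        ]]), 'xyz': array([ 302.78761757,   39.44839924, 1288.44770216]), 'rotation': array([ 0.193255  ,  0.02018928, -1.59183741])}
```

```bash
ls; ls pics
```

```text
pics
scene0.png
top0.png
```

View pics/scene0.png

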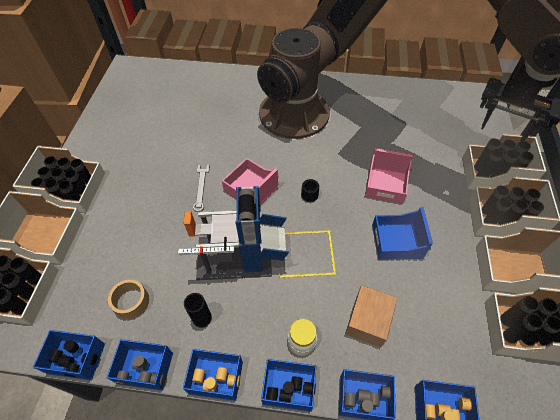

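View pics/top0.png

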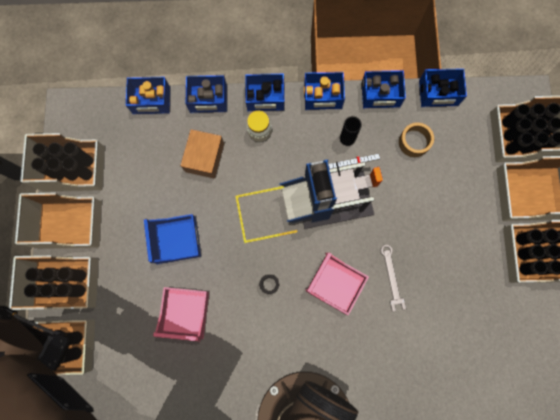

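The wanted bin is the blue one: scene (402,235), top (172,238). It could be confused with the pink bins at scene (250,180) and (389,175), and with the six part-filled blue stock bins along the far edge, scene (68,355) to (447,400). The dispenser's magazine is at scene (250,225), its gate grip at (189,222), and the outline at (310,255). Next I take close crops.

```bash
cat >h.py <<'E'
from cell import *
import numpy as np, cv2
from scipy.spatial.transform import Rotation as Rn
from scipy.optimize import least_squares
def proj(m,P):
    R=Rn.from_euler('xyz',m['rotation']).as_matrix()
    c=(np.atleast_2d(P)-m['xyz'])@R*[1,-1,-1]
    q=c@m['K'].T; return q[:,:2]/q[:,2:]
def ray(m,uv,z):
    R=Rn.from_euler('xyz',m['rotation']).as_matrix()
    d=R@(np.linalg.solve(m['K'],[*uv,1])*[1,-1,-1])
    return m['xyz']+d*(z-m['xyz'][2])/d[2]
def pose(p,P):  # p=x,y,yaw(rad)
    c,s=np.cos(p[2]),np.sin(p[2]); P=np.atleast_2d(P)
    return np.c_[p[0]+c*P[:,0]-s*P[:,1],p[1]+s*P[:,0]+c*P[:,1],P[:,2]]
def fit(obs,p0): # obs: (model, local pt, uv)
    f=lambda p:np.concatenate([(proj(m,pose(p,P))-uv).ravel() for m,P,uv in obs])
    r=least_squares(f,p0,loss='soft_l1'); return r.x,f(r.x).reshape(-1,2)
E
python3 - <<'E'
import cv2,numpy as np
s=cv2.imread('pics/scene0.png');t=cv2.imread('pics/top0.png')
def c(i,x,y,w,h): return cv2.resize(i[y:y+h,x:x+w],(400,300),interpolation=cv2.INTER_CUBIC)
a=np.vstack([np.hstack([c(s,355,195,100,75),c(s,170,175,160,120)]),np.hstack([c(t,125,200,100,75),c(t,225,140,160,120)])])
cv2.imwrite('pics/crop1.png',a)
E
```

```text
(no output)
```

View pics/crop1.png

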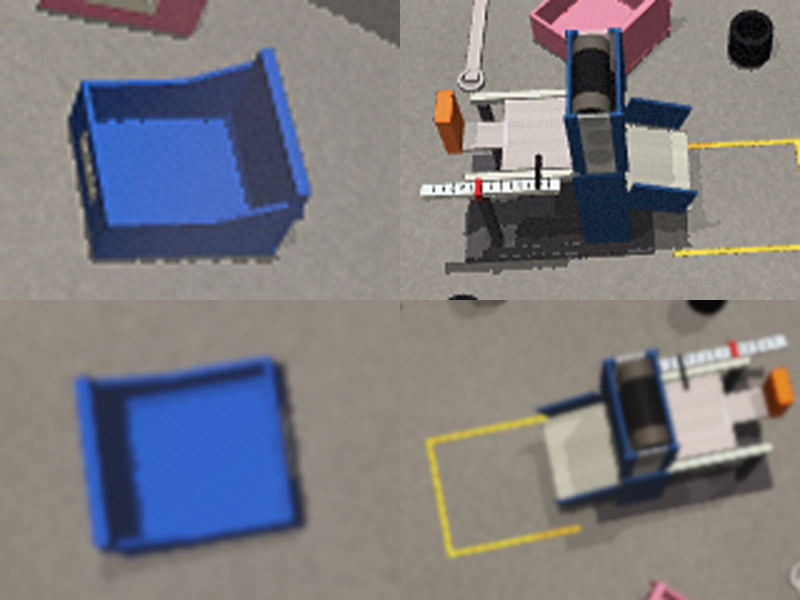

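The crops confirm the empty blue bin, with its high back on the world +y side. Top-view back corners are at about (145,219) and (150,262), and front corners at (193,215) and (200,256). The dispenser is nearly aligned with the world axes, and the mark and pointer are visible.

```bash
python3 - <<'E'
from h import *
T=camera_model('top');S=camera_model('scene')
ob=[(T,(57,62,85),(145,219.5)),(T,(-57,62,85),(150,262)),(T,(57,-62,48),(193,215)),(T,(-57,-62,48),(200,256)),
(S,(-57,62,85),(423.7,207.5)),(S,(57,62,85),(432.5,242.5)),(S,(-57,-62,48),(375,216)),(S,(57,-62,0),(378,260)),(S,(57,62,0),(423.7,260))]
b,r=fit(ob,[450,250,0]);print(b.round(3),r.round(1).tolist());print('grip',pose(b,(0,57,66)))
def s(x,y):return ((x-400)/2.5+170,y/2.5+175)
def t(x,y):return ((x-400)/2.5+225,(y-300)/2.5+140)
od=[(T,(52,24,250),t(603,362)),(T,(52,-24,250),t(657,350)),(S,(-52,-24,250),s(567,30)),(S,(-52,24,250),s(622,30)),
(S,(65,-155,3),s(447,268)),(S,(52,85,95),s(693,212)),(T,(52,85,95),t(540,412)),(T,(-52,85,95),t(560,505)),(T,(-65,-155,3),t(772,485)),(S,(-52,85,95),s(690,106))]
d,r=fit(od,[480,-80,0]);print(d.round(3),r.round(1).tolist())
print('dock',pose(d,(0,140,0)))
for uv in(t(430,441),t(450,553)):print('outline',ray(T,uv,0))
for n,m,uv in(('grip',T,t(780,388)),('mark',T,t(734,349)),('mark',S,s(478,188)),('ptr',T,t(682,358)),('ptr',S,s(540,188))):
    z=207 if n=='grip' else 155
    w=ray(m,uv,z);c,q=np.cos(d[2]),np.sin(d[2]);v=w[:2]-d[:2];print(n,w.round(),(c*v[0]+q*v[1]).round(1),(-q*v[0]+c*v[1]).round(1))
E
```

```text
[4.78240e+02 3.44089e+02 1.48000e-01] [[-2.0, -0.3], [-2.1, -0.1], [-0.8, -1.1], [-2.2, -0.9], [-1.1, -0.9], [-0.5, 0.8], [-0.6, -1.0], [-0.8, -0.5], [-1.2, -1.4]]
grip [[469.85224695 400.46893902  66.        ]]
[ 5.73694e+02 -4.47530e+01  1.86000e-01] [[-0.8, -2.8], [-2.2, -2.2], [-0.4, -1.6], [-1.6, -2.6], [7.3, -2.4], [-1.0, -5.4], [-0.4, -0.8], [-0.2, 0.0], [-0.2, 0.3], [-2.3, 2.0]]
dock [[547.74315215  92.82112546   0.        ]]
outline [600.48466087 173.687746     0.        ]
outline [471.81565585 151.90825338   0.        ]
grip [ 596. -184.  207.] -3.8 -140.6
mark [ 652. -151.  155.] 57.4 -118.5
mark [ 655. -147.  155.] 60.5 -115.3
ptr [644. -98. 155.] 59.3 -65.1
ptr [647. -89. 155.] 64.0 -57.2
```

```bash
cat >>h.py <<'E'
def go(p,yaw): # target TCP pos, world yaw of tool x, tool down -> shift cm & rotvec deg in tool frame
    s=state();R=Rn.from_euler('xyz',s['tcp_rot']);
    d=R.inv().apply(np.array(p)-s['eef_pos'])/10
    w=(R.inv()*Rn.from_euler('xyz',[np.pi,0,yaw])).as_rotvec(degrees=True)
    print('t',round(s['t'],2),'eef',s['eef_pos'].round(1),'shift',d.round(2),'rot',w.round(2),'F',s['ft_force'].round(1),'open',round(s['opening'],3))
E
python3 - <<'E'
from h import *
go((470,400,380),1.719)
m=camera_model('wrist');print(m)
E
```

```text
t 0.1 eef [243.2 575.7 404.2] shift [-7.36 27.73  2.43] rot [-2.00e-02  5.00e-02 -3.14e+01] F [ 0.7 -0.2  0.1] open 1.002
{'K': array([[291.30919423,   0.        , 276.21302674],
       [  0.        , 291.30919423, 213.33722161],
       [  0.        ,   0.        ,   1.        ]]), 'xyz': array([176.7957064 , 602.57207538, 384.17842806]), 'rotation': array([-2.57888838e-01, -4.98330694e-04,  1.17080507e+00])}
```

Request:
{"api": "arm_command", "payload": {"steps": [[-2.5,9.2,0.8,0,0,-10.5],[-4.9,18.5,1.6,0,0,-21],[-7.36,27.73,2.4,0,0,-31.4],[-7.36,27.73,2.4,0,0,-31.4],[-7.36,27.73,2.4,0,0,-31.4],[-7.36,27.73,2.4,0,0,-31.4],[-7.36,27.73,2.4,0,0,-31.4],[-7.36,27.73,2.4,0,0,-31.4],[-7.36,27.73,2.4,0,0,-31.4],[-7.36,27.73,2.4,0,0,-31.4],[-7.36,27.73,2.4,0,0,-31.4],[-7.36,27.73,2.4,0,0,-31.4]]}}

```text
t: 1.1
eef_pos: [468.9, 401.0, 380.9]
tcp_rot: [3.142, -0.0, 1.721]
ft_force: [-0.2, -0.1, 0.6]
opening: 0.997
```

```bash
python3 - <<'E'
from h import *
go((470,400,237),1.719)
m=camera_model('wrist');i=read_camera('wrist')[:,:,::-1].copy()
b=[478.2,344.1,.148]
P=[(57,62,85),(-57,62,85),(57,52,85),(-57,52,85),(57,-62,48),(-57,-62,48)]
print(proj(m,pose(b,P)).round(1).tolist())
np.save('w1.npy',m,allow_pickle=True)
cv2.imwrite('pics/w1.png',i)
E
```

```text
t 1.1 eef [468.9 401.  380.9] shift [-0.11  0.09 14.39] rot [ 0.   -0.01  0.1 ] F [-0.2 -0.1  0.6] open 0.997
[[280.8, 266.8], [281.6, 154.0], [271.1, 266.8], [270.8, 154.0], [172.6, 252.8], [163.0, 151.7]]
```

View pics/w1.png

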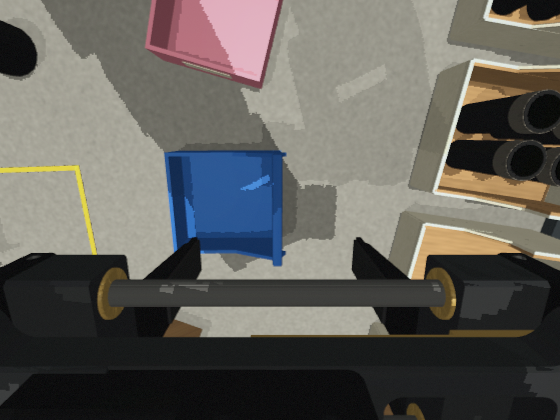

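The blue bin's back wall is where I predicted, to within 2 px: edges at columns 273 and 283, rows 153 to 265. I descend, close and lift.

```bash
python3 - <<'E'
from h import *
m=np.load('w1.npy',allow_pickle=True).item()
for uv in((2,170.5),(78,167.5),(94,252)):print(ray(m,uv,0).round(1))
E
```

```text
[488.3  62.    0. ]
[470.7 154.5   0. ]
[580.5 173.    0. ]
```

Request:
{"api": "arm_command", "payload": {"steps": [[0.05,0.1,3.5,0,0,0],[0.05,0.1,7,0,0,0],[0.05,0.1,10.5,0,0,0],[0.05,0.1,13,0,0,0],[0.05,0.1,14.4,0,0,0],[0.05,0.1,14.4,0,0,0],[0.05,0.1,14.4,0,0,0]]}}

```text
t: 1.73
eef_pos: [470.5, 401.3, 236.7]
tcp_rot: [-3.141, 0.0, 1.72]
ft_force: [-0.6, -0.4, 0.2]
opening: 1.001
```

Request:
{"api": "arm_command", "payload": {"steps": [[0,0,0,0,0,0],[0,0,0,0,0,0],[0,0,0,0,0,0],[0,0,0,0,0,0],[0,0,0,0,0,0],[0,0,0,0,0,0],[0,0,0,0,0,0],[0,0,0,0,0,0],[0,0,0,0,0,0]], "jaw": 0}}

```text
t: 2.48
eef_pos: [471.0, 400.6, 236.7]
tcp_rot: [3.142, -0.0, 1.719]
ft_force: [-0.0, -0.5, -0.7]
opening: 0.429
```

Request:
{"api": "arm_command", "payload": {"steps": [[0,0,0,0,0,0],[0,0,0,0,0,0],[0,0,0,0,0,0],[0,0,0,0,0,0],[0,0,0,0,0,0],[0,0,0,0,0,0],[0,0,0,0,0,0],[0,0,0,0,0,0],[0,0,0,0,0,0]]}}

```text
t: 3.23
eef_pos: [471.0, 400.7, 236.7]
tcp_rot: [3.142, -0.0, 1.719]
ft_force: [0.4, 0.6, -0.3]
opening: 0.104
```

Request:
{"api": "arm_command", "payload": {"steps": [[0,0,-1,0,0,0],[0,0,-2,0,0,0],[0,0,-4,0,0,0],[0,0,-6,0,0,0],[0,0,-6,0,0,0]]}}

```text
t: 3.65
eef_pos: [471.4, 401.0, 301.2]
tcp_rot: [3.136, -0.003, 1.719]
ft_force: [0.4, 0.2, -2.5]
opening: 0.103
```

```bash
python3 - <<'E'
from h import *
m=camera_model('wrist');s=state();print(s['eef_pos'],s['tcp_rot'],s['ft_force'],s['opening']*95.1);i=read_camera('wrist')[:,:,::-1].copy()
b=[478.2,344.1,.148]
P=[(57,62,85),(-57,62,85),(57,52,85),(-57,52,85),(57,-62,48),(-57,-62,48)]
P=pose(b,P)+[0,0,60]
print(proj(m,P).round(1).tolist())
np.save('w2.npy',m,allow_pickle=True)
cv2.imwrite('pics/w2.png',i)
E
```

```text
[471.35377956 400.96869098 301.18083166] [ 3.13611102e+00 -2.69031090e-03  1.71915551e+00] [ 0.44902078  0.15051034 -2.4578419 ] 9.820435613570904
[[285.2, 368.6], [287.2, 164.7], [267.4, 368.7], [265.5, 164.8], [102.4, 327.3], [71.9, 158.4]]
```

View pics/w2.png

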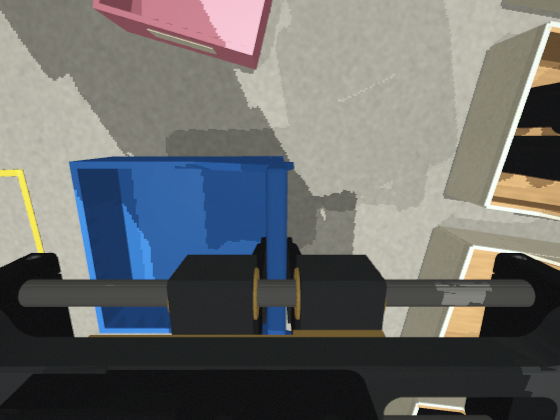

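The bin is held (opening 9.8 mm) and level, with its front top corner at (71,162) as predicted. I carry it to a point outside the dock.

```bash
python3 - <<'E'
from h import *
go((529,200,290),1.751)
E
```

```text
t 3.7 eef [471.1 400.7 299.2] shift [-20.71   2.76   0.89] rot [ 0.22 -0.11 -1.83] F [ 0.3  0.  -2.2] open 0.104
```

Request:
{"api": "arm_command", "payload": {"steps": [[-1.5,0.2,0,0,0,0],[-4,0.5,0,0,0,-0.4],[-7,0.9,0,0,0,-0.8],[-10,1.3,0,0,0,-1.2],[-13,1.7,0,0,0,-1.8],[-16,2.2,0,0,0,-1.8],[-18.5,2.5,0,0,0,-1.8],[-20,2.7,0,0,0,-1.8],[-20.7,2.8,0,0,0,-1.8],[-20.7,2.8,0,0,0,-1.8],[-20.7,2.8,0,0,0,-1.8]]}}

```text
t: 4.62
eef_pos: [529.1, 200.0, 296.3]
tcp_rot: [-3.141, -0.0, 1.75]
ft_force: [-0.8, -0.1, -2.6]
opening: 0.103
```

```bash
python3 - <<'E'
from h import *
m=camera_model('wrist');go((529,200,238),1.751);i=read_camera('wrist')[:,:,::-1].copy()
np.save('w3.npy',m,allow_pickle=True)
cv2.imwrite('pics/w3.png',i)
d=[573.3,-43.3,.182]
P=[(52,24,250),(-52,24,250),(52,85,95),(-52,85,95),(52,85,63),(-52,85,63),(65,210,0),(-65,210,0)]
print(proj(m,pose(d,P)).round().tolist())
T=camera_model('top');t=read_camera('top')[:,:,::-1]
cv2.imwrite('pics/t3.png',t)
E
```

```text
t 4.62 eef [529.1 200.  296.3] shift [-0.   -0.    5.83] rot [-0.05 -0.01 -0.07] F [-0.8 -0.1 -2.6] open 0.103
[[-863.0, 796.0], [-1863.0, 339.0], [49.0, 318.0], [15.0, 170.0], [78.0, 294.0], [53.0, 165.0], [241.0, 273.0], [236.0, 144.0]]
```

View pics/w3.png

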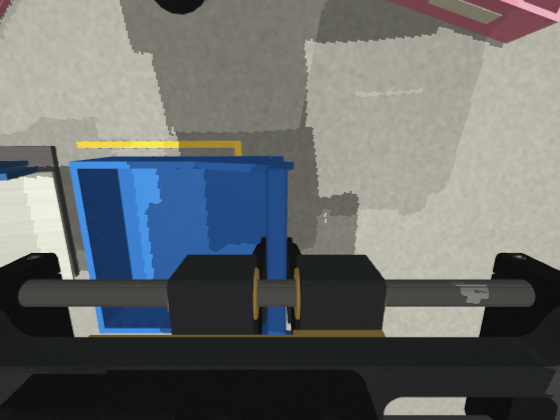

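The outline corner is at (239,145) and the chute lip edge at about (54,147) to (77,278), so the dispenser sits about 2 mm further along +y than I assumed. The bin is straight in the grip. I check its offset in the hand, then go in.

```bash
python3 - <<'E'
from h import *
m=np.load('w3.npy',allow_pickle=True).item()
for yaw in(.1785,.195):
    c,s=np.cos(yaw),np.sin(yaw); b=[529.1+57*s,200-57*c,yaw]
    P=pose(b,[(-57,-62,48),(57,-62,48),(-57,62,85),(-57,52,85)])+[0,0,59.6]
    print(proj(m,P).round(1).tolist())
go((538,152.5,237.5),1.752);go((531,191,239.5),1.752)
E
```

```text
[[69.5, 164.0], [100.2, 335.2], [288.9, 171.5], [266.7, 171.5]]
[[68.5, 167.5], [102.0, 337.7], [286.8, 171.4], [264.6, 171.7]]
t 4.72 eef [528.9 200.8 296.5] shift [-4.92  0.03  5.9 ] rot [-0.02 -0.01 -0.04] F [-0.4  0.  -2.8] open 0.105
t 4.72 eef [528.9 200.8 296.5] shift [-1.    0.03  5.7 ] rot [-0.02 -0.01 -0.04] F [-0.4  0.  -2.8] open 0.105
```

Request:
{"api": "arm_command", "payload": {"steps": [[0,0.2,1.5,0,0,0],[0,0.2,3.5,0,0,0],[0,0.2,5,0,0,0],[0,0.2,5.7,0,0,0],[0,0.2,5.7,0,0,0],[0,0.2,5.7,0,0,0],[-1,0.2,5.7,0,0,0],[-2.5,0.2,5.7,0,0,0],[-4,0.2,5.7,0,0,0],[-4.9,0.2,5.7,0,0,0],[-4.9,0.2,5.7,0,0,0],[-4.9,0.2,5.7,0,0,0]]}}

```text
t: 5.72
eef_pos: [540.1, 151.7, 240.3]
tcp_rot: [3.141, -0.0, 1.749]
ft_force: [0.2, -0.4, -1.8]
opening: 0.109
```

```bash
python3 - <<'E'
from h import *
go((538.3+1.7,152.5+.3,236.7),1.752)
E
```

```text
t 5.72 eef [540.1 151.7 240.3] shift [0.11 0.01 0.36] rot [ 0.05 -0.01 -0.17] F [ 0.2 -0.4 -1.8] open 0.109
```

Request:
{"api": "arm_command", "payload": {"steps": [[0.1,0,0.2,0,0,0],[0.1,0,0.36,0,0,0],[0.1,0,0.36,0,0,0],[0.1,0,0.36,0,0,0]]}}

```text
t: 6.05
eef_pos: [539.7, 153.8, 236.7]
tcp_rot: [3.141, 0.0, 1.751]
ft_force: [-1.1, -2.0, 5.0]
opening: 0.105
```

Request:
{"api": "arm_command", "payload": {"steps": [[0,0,0,0,0,0],[0,0,0,0,0,0],[0,0,0,0,0,0],[0,0,0,0,0,0],[0,0,0,0,0,0],[0,0,0,0,0,0],[0,0,0,0,0,0],[0,0,0,0,0,0],[0,0,0,0,0,0]], "jaw": 6}}

```text
t: 6.8
eef_pos: [539.8, 153.1, 236.1]
tcp_rot: [3.142, -0.0, 1.75]
ft_force: [-0.1, -0.5, 0.7]
opening: 0.622
```

Request:
{"api": "arm_command", "payload": {"steps": [[0,0,-3,0,0,0],[0,0,-6,0,0,0],[0,0,-10,0,0,0],[0,0,-14,0,0,0],[0,0,-18,0,0,0],[0,0,-22,0,0,0],[0,0,-24,0,0,0],[0,0,-24,0,0,0],[0,0,-24,0,0,0],[0,0,-24,0,0,0]]}}

```text
t: 7.63
eef_pos: [539.6, 153.1, 475.1]
tcp_rot: [-3.14, -0.0, 1.75]
ft_force: [-0.2, -0.3, -0.9]
opening: 0.631
```

```bash
python3 - <<'E'
from h import *
go((573,-43,480),1.752)
m=camera_model('wrist');i=read_camera('wrist')[:,:,::-1].copy()
np.save('w4.npy',m,allow_pickle=True)
d=[573.7,-41.3,.181];b=pose(d,(0,140,0))[0];b=[b[0],b[1],.181]
P=[(57,62,85),(-57,62,85),(57,-62,48),(-57,-62,48)]
print('bin',proj(m,pose(b,P)).round().tolist())
P=[(65,210,0),(-65,210,0)]
print('outl',proj(m,pose(d,P)).round().tolist())
t=read_camera('top')[:,:,::-1]
a=cv2.resize(t[140:260,225:385],(480,360),interpolation=cv2.INTER_CUBIC)
cv2.imwrite('pics/w4.png',np.hstack([cv2.copyMakeBorder(cv2.resize(a,(320,240)),0,180,0,0,cv2.BORDER_CONSTANT),i[:,0:480]]))
E
```

```text
t 7.63 eef [539.6 153.1 475.1] shift [-19.89  -0.21  -0.49] rot [-0.09 -0.   -0.09] F [-0.2 -0.3 -0.9] open 0.631
bin [[280.0, 235.0], [280.0, 148.0], [195.0, 227.0], [189.0, 147.0]]
outl [[284.0, 223.0], [285.0, 141.0]]
```

View pics/w4.png

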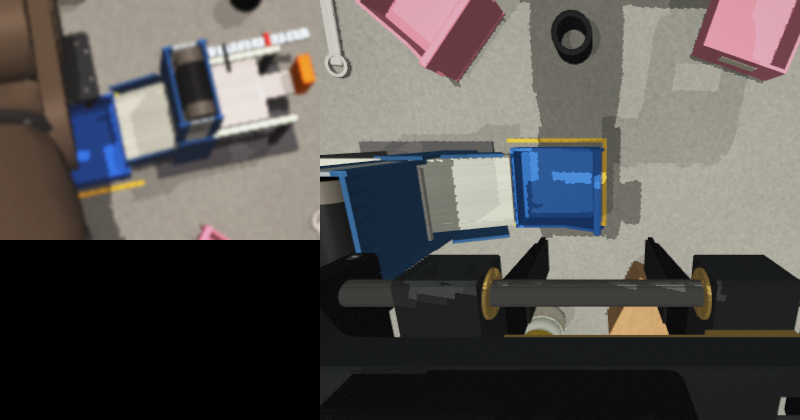

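The bin stands inside the outline: wrist-view back corners at (284,148) and (282,235), within about 2 px of the ideal place. It is released. Now to the gate.

```bash
python3 - <<'E'
from h import *
go((665,-150,455),1.752)
E
```

```text
t 7.73 eef [539.8 153.1 474.6] shift [-32.06   6.91   1.94] rot [-0.15 -0.01 -0.09] F [-0.   0.9 -0.4] open 0.631
```

Request:
{"api": "arm_command", "payload": {"steps": [[-3,0.7,0,0,0,0],[-7,1.5,0,0,0,0],[-11,2.5,0,0,0,0],[-15,3.3,0,0,0,0],[-19,4.1,0,0,0,0],[-23,5,0,0,0,0],[-27,5.8,0.5,0,0,0],[-30,6.5,1.2,0,0,0],[-32,6.9,1.9,0,0,0],[-32,6.9,1.9,0,0,0],[-32,6.9,1.9,0,0,0],[-32,6.9,1.9,0,0,0]]}}

```text
t: 8.73
eef_pos: [664.7, -148.4, 456.6]
tcp_rot: [-3.141, -0.001, 1.751]
ft_force: [0.2, -0.6, -0.3]
opening: 0.635
```

```bash
python3 - <<'E'
from h import *
d=[573.7,-41.3,.181]
m=camera_model('wrist');i=read_camera('wrist')[:,:,::-1].copy()
np.save('w5.npy',m,allow_pickle=True)
P=[(18,-134,207),(18,-150,207),(-18,-134,207),(-18,-150,207),(52,-24,250),(-52,-24,250)]
print('grip',proj(m,pose(d,P)).round().tolist())
cv2.imwrite('pics/w5.png',cv2.resize(i[60:285,80:380],(800,600),interpolation=cv2.INTER_CUBIC))
go((599.3,-181,455),1.752)
E
```

```text
grip [[261.0, 163.0], [240.0, 163.0], [260.0, 114.0], [239.0, 114.0], [423.0, 220.0], [446.0, 47.0]]
t 8.78 eef [ 664.7 -148.   457.2] shift [-2.07 -7.03  0.22] rot [-0.   -0.02 -0.02] F [-0.2 -0.2  0.4] open 0.632
```

View pics/w5.png

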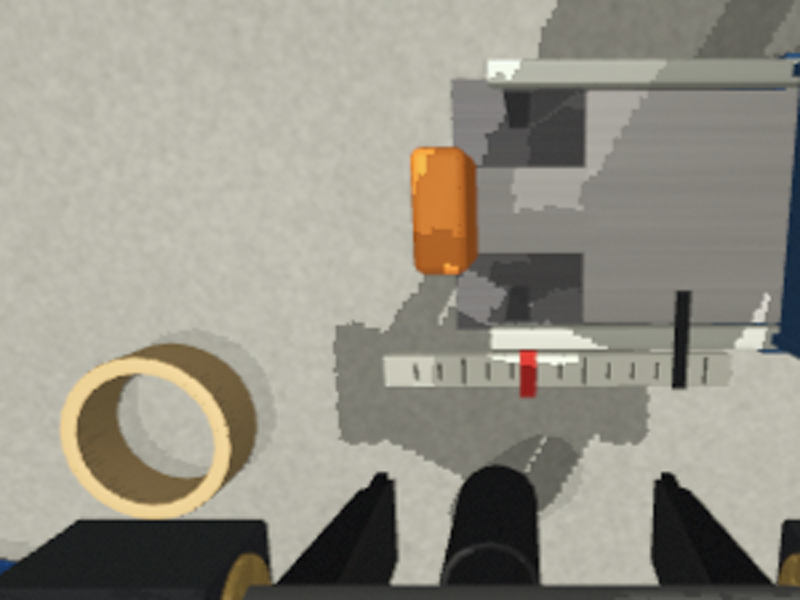

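The grip top spans crop (413–466, 148–273), the red mark is at (528,375) and the pointer's outer end at (680,376).

```bash
python3 - <<'E'
from h import *
m=np.load('w5.npy',allow_pickle=True).item()
f=lambda x,y:(80+(x+.5)/2.667-.5,60+(y+.5)/2.667-.5)
g=ray(m,f(439.5,210),207)
a=ray(m,f(528.5,376),152);a2=ray(m,f(528.5,376),157);b=ray(m,f(681,376),157)
u=np.array([np.sin(.181),-np.cos(.181),0])
print('grip',g,'mark',a,'ptr',b,'travel',(a-b)@u,(a2-b)@u)
go((g[0],g[1],354),1.752)
E
```

```text
grip [ 599.45449453 -185.23167753  207.        ] mark [ 654.39819514 -148.82782828  152.        ] ptr [643.30408474 -93.81192541 157.        ] travel 56.114260237537444 56.1525554301817
t 8.78 eef [ 664.7 -148.   457.2] shift [-2.5  -7.09 10.32] rot [-0.   -0.02 -0.02] F [-0.2 -0.2  0.4] open 0.632
```

Request:
{"api": "arm_command", "payload": {"steps": [[-1,-3,0,0,0,0],[-2,-6,0,0,0,0],[-2.5,-7.1,0,0,0,0],[-2.5,-7.1,1,0,0,0],[-2.5,-7.1,3.5,0,0,0],[-2.5,-7.1,6,0,0,0],[-2.5,-7.1,8.5,0,0,0],[-2.5,-7.1,10.3,0,0,0],[-2.5,-7.1,10.3,0,0,0],[-2.5,-7.1,10.3,0,0,0]]}}

```text
t: 9.62
eef_pos: [600.1, -185.7, 353.7]
tcp_rot: [-3.141, -0.001, 1.751]
ft_force: [0.1, -0.4, 1.1]
opening: 0.629
```

Request:
{"api": "arm_command", "payload": {"steps": [[0,0,0,0,0,0],[0,0,0,0,0,0],[0,0,0,0,0,0],[0,0,0,0,0,0],[0,0,0,0,0,0],[0,0,0,0,0,0],[0,0,0,0,0,0],[0,0,0,0,0,0],[0,0,0,0,0,0],[0,0,0,0,0,0],[0,0,0,0,0,0],[0,0,0,0,0,0]], "jaw": 0.5}}

```text
t: 10.62
eef_pos: [599.4, -186.5, 354.3]
tcp_rot: [3.141, -0.0, 1.751]
ft_force: [-1.2, 2.2, 3.8]
opening: 0.167
```

```bash
python3 - <<'E'
from h import *
go((609.4,-240.5,353),1.752)
E
```

```text
t 10.62 eef [ 599.4 -186.5  354.3] shift [-5.49  0.02  0.13] rot [ 0.01 -0.01 -0.08] F [-1.2  2.2  3.8] open 0.167
```

Request:
{"api": "arm_command", "payload": {"steps": [[-0.6,0,0,0,0,0],[-1.2,0,0,0,0,0],[-1.8,0,0,0,0,0],[-2.4,0,0,0,0,0],[-3,0,0,0,0,0],[-3.6,0,0,0,0,0],[-4.2,0,0,0,0,0],[-4.8,0,0,0,0,0],[-5.2,0,0,0,0,0],[-5.5,0,0,0,0,0],[-5.5,0,0,0,0,0],[-5.5,0,0,0,0,0]]}}

```text
t: 11.62
eef_pos: [609.3, -240.4, 354.2]
tcp_rot: [3.142, -0.001, 1.751]
ft_force: [-1.9, 7.0, 4.4]
opening: 0.165
```

Request:
{"api": "arm_command", "payload": {"steps": [[0,0,0,0,0,0],[0,0,0,0,0,0],[0,0,0,0,0,0],[0,0,0,0,0,0],[0,0,0,0,0,0],[0,0,0,0,0,0],[0,0,0,0,0,0],[0,0,0,0,0,0],[0,0,0,0,0,0],[0,0,0,0,0,0],[0,0,0,0,0,0],[0,0,0,0,0,0]]}}

```text
t: 12.62
eef_pos: [609.3, -240.2, 354.2]
tcp_rot: [-3.142, -0.001, 1.751]
ft_force: [-1.7, 6.9, 5.6]
opening: 0.167
```

```bash
python3 - <<'E'
from h import *
go((609.4,-240.5,353),1.752)
s=read_camera('scene')[:,:,::-1];t=read_camera('top')[:,:,::-1];w=read_camera('wrist')[:,:,::-1]
c=lambda i,x,y,w,h:cv2.resize(i[y:y+h,x:x+w],(400,300),interpolation=cv2.INTER_CUBIC)
cv2.imwrite('pics/p6.png',np.vstack([np.hstack([c(s,170,175,160,120),c(s,170,225,80,60)]),np.hstack([c(t,225,140,160,120),c(t,310,145,80,60)])]))
E
```

```text
t 12.62 eef [ 609.3 -240.2  354.2] shift [-0.03  0.01  0.12] rot [-0.   -0.06 -0.07] F [-1.7  6.9  5.6] open 0.167
```

View pics/p6.png

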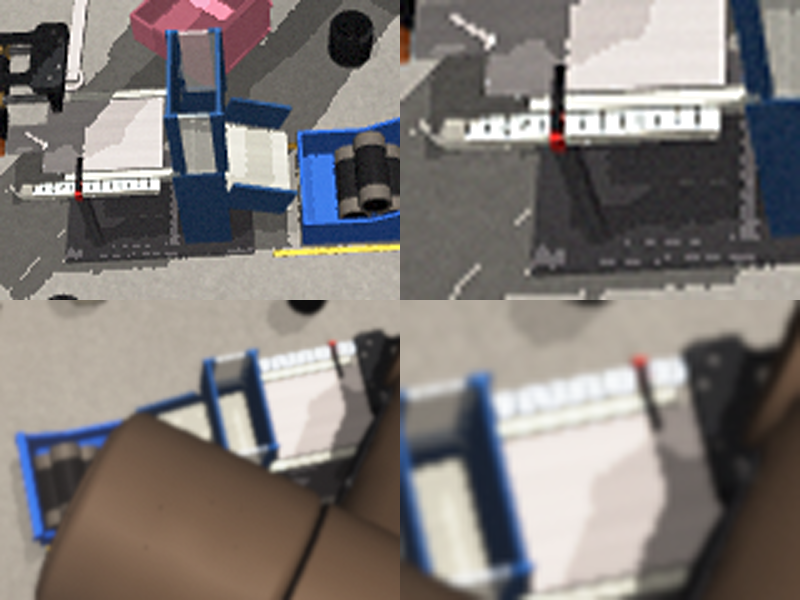

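The magazine is empty, nipples lie in the bin, and the pointer meets the red mark. I take one finer check of both.

```bash
python3 - <<'E'
from h import *
S=camera_model('scene')
i=np.mean([read_camera('scene').astype(float) for _ in range(3)],0)
r=i[235:262,185:225]; red=np.clip(r[:,:,0]-r[:,:,1]-60,0,None)
ys,xs=np.mgrid[235:262,185:225]
rc=[(red*xs).sum()/red.sum(),(red*ys).sum()/red.sum()];print('red',rc)
for y in range(236,256):
    print(y,i[y,196:208].mean(1).round().astype(int),(i[y,196:208,0]-i[y,196:208,1]).round().astype(int))
d=[573.7,-43,.181]
a=proj(S,pose(d,[(60,-120,152),(40,-120,157),(60,-120,157),(60,-121,157)]));print(a)
im=i[:,:,::-1].astype(np.uint8);t=read_camera('top')[:,:,::-1]
c=lambda i,x,y,w,h:cv2.resize(i[y:y+h,x:x+w],(400,300),interpolation=cv2.INTER_CUBIC)
cv2.imwrite('pics/p7.png',np.hstack([c(im,180,228,40,30),c(im,280,215,80,60)]))
E
```

```text
red [np.float64(200.6872682323857), np.float64(252.23794808405444)]
236 [135 138 137 139 141 109 108 214 209 205 204 210] [ 6  7  5  5  7  6  5  9 10 10 10 10]
237 [135 138 139 139 138 133 131 209 216 212 211 234] [ 5  9  7  8  7  6  6  9 11  9 10  6]
238 [139 139 139 142 112  15   1 148 236 233 232 232] [7 8 8 7 6 0 0 8 7 6 7 6]
239 [138 138 138 143 114  18   4 217 234 230 230 228] [ 5  7  7  7  7  0  0 12  6  6  6  7]
240 [135 137 136 142 109  19  18 216 234 230 229 230] [ 7  5  7  7  4  2 -1 10  6  7  5  6]
241 [133 134 136 137  78  16  18 214 233 230 228 230] [ 8  5  7  7  4  3  1 11  6  7  7  7]
242 [131 136 135 138  80  20  45 200 224 229 224 225] [ 8  6  6  6  3 -1  5  8  8  7  7  6]
243 [128 124 123 139  75  19  37 136 127 135 123 126] [5 6 6 5 4 1 4 3 3 2 3 1]
244 [145 141 141 205  61  29  44 238 234 254 254 254] [ 2  2  3  4  2  0  1 -1  0  0  0  0]
245 [255 253 252 255 102  31  65 244 250 247 247 246] [0 0 0 0 3 2 3 1 2 2 1 0]
246 [251 245 249 254  96  32  29 254 248 248 247 246] [1 1 0 0 2 0 2 0 2 1 0 0]
247 [151 144 137 163  38  32  51 134 136 144 119 148] [-2 -3 -2 -3 2
[... 188 characters left out ...]
 39  0  0  0 -5  0]
250 [255 255 159 248  49  27  32 255 255 255 136 255] [ 0  0 -9 10 10 -4 14  0  0  0 -2  0]
251 [255 255 228 246  73  52  52 255 255 255 255 255] [-1  0 -7 14 89 91 31  0  0  0  0  0]
252 [234 230 221 174 121 121 118 154 117 123 119 128] [  1   1   1  20 198 199  77   1   3   3   5   3]
253 [125 124 128 107  67  43  37 123 131 129 128 176] [  5   5   1  18 114  86  79  -3   0   3   5  -1]
254 [100  58  63  63  51  51  49  38  30  25  57  41] [ 3  1  0 -5 82 86 84 17  1  3  2  3]
255 [82 73 60 61 55 45 47 40 42 29 44 62] [ 3  0  2 -1 17 38 39 17 -2  0  3  3]
[[200.03611626 250.58220204]
 [200.17508365 242.12237892]
 [199.65912748 249.56552304]
 [199.23052383 249.58630911]]
```

View pics/p7.png

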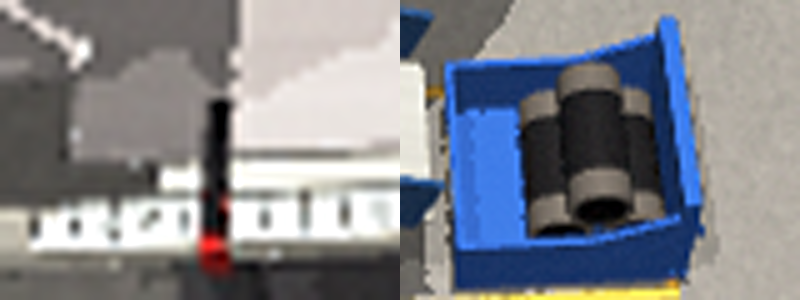

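All three nipples are in the bin, one lying on the other two. The pointer lies over the red mark, by my estimate about 0.5 mm short, so I nudge it by that and hand in.

Request:
{"api": "arm_command", "payload": {"steps": [[-0.05,0,0,0,0,0],[-0.05,0,0,0,0,0],[-0.05,0,0,0,0,0],[-0.05,0,0,0,0,0],[-0.05,0,0,0,0,0],[-0.05,0,0,0,0,0]]}}

```text
t: 13.47
eef_pos: [609.4, -240.7, 354.3]
tcp_rot: [-3.142, -0.001, 1.751]
ft_force: [-1.6, 7.3, 4.5]
opening: 0.164
```

```bash
python3 - <<'E'
from h import *
go((609.4,-241,354),1.752);print(job_done())
E
```

```text
t 13.47 eef [ 609.4 -240.7  354.3] shift [-0.03 -0.    0.03] rot [-0.   -0.06 -0.07] F [-1.6  7.3  4.5] open 0.164
the job is handed in; nothing more can be done
None
```

I stood the blue bin on the yellow outline, low front under the chute, and let go of it. Then I pulled the gate out about 56 mm and handed in at 13.5 s with the gripper still holding it at the red mark.

**Last checks:**
- **Bin:** before the gate was pulled, it sat within about 2 mm of its ideal place. I did not measure it again after the nipples dropped.
- **Nipples:** the last scene image shows the magazine empty and all three in the bin, one lying on the other two.
- **Pointer:** it was over the mark in both camera views. One estimate put it about 0.5 mm short, so I pulled 0.5 mm further and took no picture after that. I reckon it is within about 1 mm.
- **Gate force:** holding the gate took about 7.3 N. The stated spring figures give roughly 8 N at this travel, so this is a little low, but I trusted the images.
- **Other things on the table:** I did not touch them.

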